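# Open the ratchet stop of a jar rail

## Task

Make room on the jar rail: with a fingertip press the release pad on top of the sliding stop fully down, keep it down, and push the stop away from the spice jars, along its bar, all the way to the end of its travel. Then let go, so that the pad springs back up. Leave the spice jars, the mug and the flat tin standing where they are.

Things in the scene. Friction and masses are not known exactly. Their poses are not given: they have to be found in the camera images.
- jar_rail: Jar rail fixed to the worktop: pale wooden plank 104 (x) by 400 mm (y), 12 thick; end wall 94 high at its -y end; toothed aluminium bar (16 wide, top at 44) along y at x = +30; dark end block at the bar's +y end. Origin on the worktop, mid-plank in x, 10 mm towards the end wall from mid-length; z up; the stop opens towards +y, away from the jars. Place and yaw vary.
- stop (a joint): Stop along the bar, m: 0 nearest the jars, 0.120 = end of travel (hard stop: carriage meets the end block). Grey carriage with a wooden upright plate 98 mm wide, top at 88 mm. Pad up: ratchet teeth 10 mm apart block it towards +y (up to 10 mm of play); towards the jars it clicks along. Pad pressed: about 2 N friction plus damping of 6 N per m/s. From 0.112 on no teeth: the pad can rise again.
- release (a joint): Travel of the release pad, m: 0 = up (sprung), 0.010 = fully pressed. Moves straight down. The ratchet is free from about 0.006 on; it catches again when the pad rises. Spring about 3.6 N at the start, 6.6 N fully pressed.
- release_pad (a point): Centre of the top of the release pad: dark flat ribbed square 36 x 36 mm on the carriage, above the bar; 70 mm above the worktop when up, 60 when pressed. Rides with the stop. From this point the push lug's face is 21 mm towards rail +y, the wooden plate 41 mm towards -y (two small gussets 20 mm high end 32 mm away).
- lug_face (a point): Face of the push lug that looks at the pad (towards rail -y), on its centre line, 82 mm above the worktop. The lug is a grey upright 44 mm wide (rail x), 10 thick, top at 92 mm; a finger standing on the pad and moving towards rail +y meets it and pushes the stop.
- stop_plate (a point): Centre of the stop plate's face on the jar side, 51 mm above the worktop.
- spice_jar_a: Spice jar with red lid, 45 mm diameter, 106 mm high, loose, standing on the plank next to the end wall. Origin: centre of its underside. Leave alone.
- spice_jar_b: Second spice jar with red lid, 45 mm diameter, 106 mm high, loose, standing on the plank between the first and the stop. Origin: centre of its underside. Leave alone.
- mug: White mug, 80 mm diameter with handle, 91 mm high, loose, standing on the worktop behind the rail. Origin: underside. Leave alone.
- flat_tin: Flat food tin, 86 mm diameter, 40 mm high, loose, standing on the worktop behind the rail. Origin: centre of its underside. Leave alone.

How it is judged:
By the outcome, as a careful person would: the job done as asked, in the order asked, and still so for the second after the job is handed in, with the robot touching nothing.
It also fails if it takes over 32 s, if anything falls off the work surface, if the arm or the gripper's body presses on something with over 40 N, if the wrist force passes 120 N, or if a joint passes its speed limit or range.

## Robot

A 6-joint arm with a two-finger parallel gripper is mounted at the origin on a cart in front of the work surface, level with it; the furniture and walls round the work are solid. World frame = base frame: x ahead of the robot, y to its left, z up, the work surface at z = 0. Lengths are in m, angles in degrees, forces in N, time in s.
With the tool pointing down it reaches from about 0.3 to 0.75 m from the base axis. Payload 8.5 kg.
Tool frame: the origin (TCP) lies at the very end of the fingers, on their centre line; the grasp point (between the pads) lies 19 mm behind it; z points along the fingers, y is the line along which they close (so a half turn about z gives the same grasp; the last joint's range is limited). The gripper opens to 85 mm and grips with 20 to 120 N. Pads are 22 mm wide; open, the fingers measure 114 mm over their backs; the gripper's body (76 mm by 85 mm) begins 54 mm behind the grasp point. The pads swing forward as they close: fully open they stand 13 mm farther back than shut.
Start: joints at [-75.533, 21.807, 74.336, -0, 83.858, -12.336], TCP at [0.248, -0.491, 0.21] pointing down, gripper open.
Joint ranges: [-178.18, 178.18], [-50.72, 133.34], [12.68, 142.11], [-81.47, 261.47], [9.98, 163.14], [-165.26, 165.26]. Speed limits (degrees/s): [136.94, 136.94, 180, 180, 180, 180].

## Interface

Orientations are given as a 3x3 rotation matrix whose columns are the frame's x, y, z axes.
In Python, from rig import env, imaging gives the robot as it stands. The module is installed in compiled form; this text tells all that it offers.
- The arm moves only by the tool arm_command, never from a script. Its arguments are lists of equal length, an entry for each row: "turn": the turn, a rotation vector about the tool's x, y, z in units of 5 degrees (1.0 is 5 degrees), a list of three; "xyz": the shift along the tool's x, y, z in units of 50 mm (1.0 is 50 mm), a list of three; "claw": the finger opening in mm, from 0 to 85.4. A call has 1 to 12 rows; each row shifts and turns the commanded pose from where the row before left it, along the tool's axes as they then stand; what a row does not reach is not made up. A row lasts 1/10 s, in which the tool goes at most 50 mm and 8.59 degrees, less where a joint would pass 70% of its speed; a pose out of reach is approached as far as the arm can. A call is refused whole if a number of a shift passes 1 or a number of a turn 1, either way. A call with a gripper value outside its range is refused whole. The fingers move at their own pace and stop on an object; "squeeze" is the grip in N (left out, the last holds). Time passes only in rows, so rows that do not move let the fingers close. It gives the time, the measured TCP pose, the force, the opening and the grip force at its end, in the units of the state.
- env.observe(): the state, without advancing time (a new reading comes with each control period).
- imaging.get_image(name): name is "scene" or "top" or "wrist"; returns (picture, depth): 420x560x3 uint8, blue, green, red; 420x560 float32, m along the optical axis (not along the pixel's ray), 0 where there is no reading.
- imaging.camera_info(name): a dict with "camera_matrix" (3x3 intrinsics, pixels), "k1" (the pictures are not rectified: a ray, as slopes to the right and down, at radius r is drawn at 1 + k1 r^2 times it, then the intrinsics apply), "rvec" (rotation vector, rad) and "tvec" (3), from world to camera coordinates, as OpenCV has them. Camera axes: x right, y down, z forward; pixel columns grow to the right and rows downward; lengths in m; the calibration is good to about 2 mm. A picture is of the moment at which its call begins: read the wrist's pose just before it. camera_info takes no time and is no camera call; for the wrist camera it gives the pose at the moment of the call.
- env.close_job(): hands the job in; it is judged then, once.
The state is a dict: "time_s": time; "q": joint angles; "qvel": joint speeds; "joint_efforts": joint torques, N m; "position": TCP position; "tool_rot": TCP orientation; "ft_force": force on the tool from outside, world axes, zero at the start; "wrist_torque": the same for the moment, N m; "grip_width": finger opening in m; "gripper_force": force on a finger pad.
Only numpy, scipy, OpenCV 4.12 (cv2) and the standard library are available. Lean on these libraries where they do the work, as an engineer would, in place of code of your own. Each camera call takes 0.05 s, during which the arm holds its last target. There are 200 camera calls.

## Working session

There is one attempt and no reset: what is moved stays moved. The work goes in short steps, Python scripts to look and compute and a tool call to move; the robot and the scene stay as the last step left them, time stands still between calls to the robot, and variables do not carry over. Pictures are saved under pics/ and viewed, at most 10 in all, crops included, and the job is handed in when it is done.

Besides the shell and the picture viewer there is one more tool, called after ">>>" by a JSON object that holds its "api" and its "payload", one argument or row to a line. arm_command: Moves the arm, as the interface text tells. Its arguments: {"type":"object","properties":{"turn":{"type":"array"},"xyz":{"type":"array"},"claw":{"type":"array"},"squeeze":{"type":"number"}},"required":["turn","xyz","claw"]}

```bash
mkdir -p pics
python3 - <<'E'
from rig import env, imaging
import cv2,numpy as np
s=env.observe();print(s['time_s'],s['position'],s['tool_rot'],s['ft_force'],s['grip_width'])
for n in ['scene','top']:
    p,d=imaging.get_image(n);cv2.imwrite(f'pics/{n}0.png',p);np.save(f'pics/{n}0.npy',d)
    i=imaging.camera_info(n);print(n,i)
E
```

```text
0.0 [ 0.24792314 -0.49058386  0.20969107] [[ 8.92555519e-01  4.50937366e-01 -3.70033630e-04]
 [ 4.50937395e-01 -8.92554371e-01  1.46994278e-03]
 [ 3.32576993e-04 -1.47886755e-03 -9.99998851e-01]] [-0.10898811  0.25195488 -0.43022434] 0.08516352924707558
scene {'camera_matrix': array([[462.27790441,   0.        , 290.32871723],
       [  0.        , 462.27790441, 214.00101163],
       [  0.        ,   0.        ,   1.        ]]), 'k1': -0.12248390677019498, 'rvec': array([ 0.87303226, -2.13573805,  1.4706101 ]), 'tvec': array([0.43248847, 0.27484949, 0.47831328])}
top {'camera_matrix': array([[419.99718859,   0.        , 283.77294463],
       [  0.        , 419.99718859, 209.35926058],
       [  0.        ,   0.        ,   1.        ]]), 'k1': -0.0181939735833374, 'rvec': array([ 2.13106155, -2.1565175 ,  0.14835276]), 'tvec': array([-0.04270965,  0.61677309,  0.83124544])}
```

View pics/top0.png

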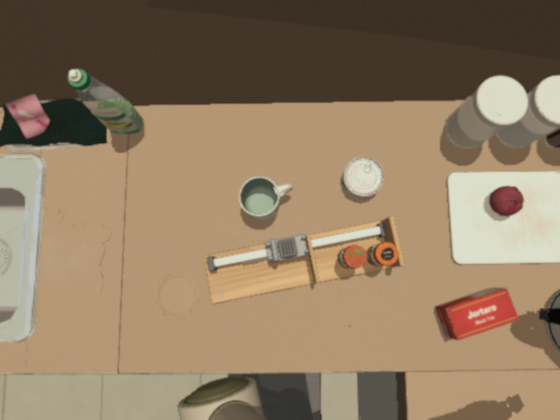

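View pics/scene0.png

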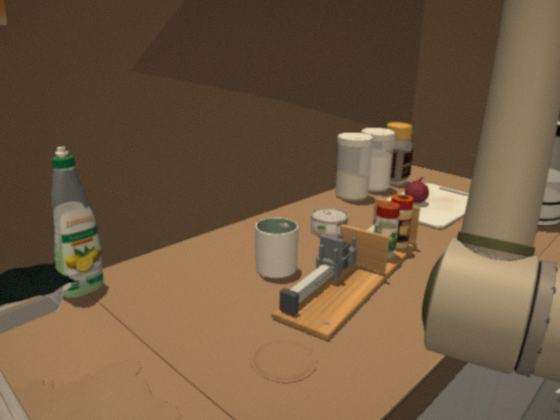

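The top view shows the pad near (288,248), the end block at (213,263), the end wall near x≈392, and the jars at (353,256) and (385,254). The mug (260,197) and tin (363,177) stand behind the rail. Next I'll work out the world geometry from the depth.

```bash
cat > h.py <<'E'
import cv2,numpy as np
def cloud(info,d):
    K,k1=info['camera_matrix'],info['k1']
    h,w=d.shape;u,v=np.meshgrid(np.arange(w),np.arange(h))
    n=cv2.undistortPoints(np.stack([u,v],-1).reshape(-1,1,2).astype(float),K,np.array([k1,0,0,0.])).reshape(h,w,2)
    P=np.dstack([n*d[...,None],d]); R=cv2.Rodrigues(info['rvec'])[0]
    W=(P-info['tvec'])@R; W[d==0]=np.nan
    return W
E
python3 - <<'E'
from rig import env, imaging
import cv2,numpy as np
from h import cloud
d=np.load('pics/top0.npy');p=cv2.imread('pics/top0.png')
W=cloud(imaging.camera_info('top'),d)
for u,v in [(213,263),(230,258),(340,238),(370,232),(288,248),(271,250),(390,240),(312,262),(260,285),(150,200),(260,197),(353,256)]: print(u,v,W[v,u].round(3))
c=p[180:310,190:420];cv2.imwrite('pics/crop.png',cv2.resize(c,None,fx=3.4,fy=3.4,interpolation=cv2.INTER_CUBIC))
np.set_printoptions(linewidth=250)
print((W[232:266,264:318,2]*1000).round()[::2,::2].astype(int))
E
```

```text
213 263 [0.507 0.096 0.046]
230 258 [0.517 0.062 0.044]
340 238 [ 0.555 -0.165  0.047]
370 232 [ 0.567 -0.228  0.045]
288 248 [ 0.535 -0.058  0.068]
271 250 [ 0.532 -0.023  0.055]
390 240 [ 0.548 -0.263  0.068]
312 262 [ 0.506 -0.104  0.088]
260 285 [0.46  0.002 0.009]
150 200 [0.647 0.245 0.002]
260 197 [0.649 0.002 0.009]
353 256 [ 0.516 -0.179  0.117]
[[                  -2                   -2                   -2                    1                    0                    0                   -1                    0                   -2                   -2                   -2
                     1                    0                    1                    0                   -2                   -1                    0                    2                    0                   -2                   -1
                     0                    1                   -1                    1                    1]
 [                   0                    1                    1                   -3                   -1                   -2                    2                   -1
[... 8375 characters left out ...]
5                   88                   88                   11]
 [                  12                   11                   11                   14                   11                   10 -9223372036854775808                   14                   12                   11                   13
                    11                   11                   12                   12                   15                   13                   12                   11                   13                   14                   13
                    15                   32                   87                   87                   13]]<stdin>:9: RuntimeWarning: invalid value encountered in cast
```

View pics/crop.png

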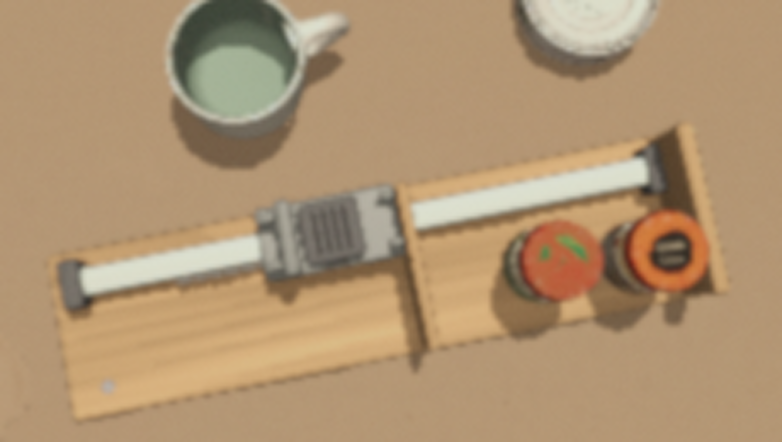

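```bash
cat > fit.py <<'E'
from rig import env, imaging
import cv2,numpy as np
from h import cloud
from scipy.spatial.transform import Rotation as Rn
W=cloud(imaging.camera_info('top'),np.load('pics/top0.npy'));p=cv2.imread('pics/top0.png').astype(int)
z=W[...,2]
m=np.zeros(z.shape,bool);m[215:275,218:385]=1
bar=m&(abs(z-.044)<.006)&(p.min(2)>150)
b=W[bar][:,:2];c=b.mean(0);u=np.linalg.svd(b-c)[2][0];u*=np.sign(u[1])
n=np.array([u[1],-u[0]]) # rail +x
print('rail y',u,'yaw',np.degrees(np.arctan2(u[1],u[0])),'n',n,bar.sum())
m[:]=0;m[232:266,274:302]=1
pad=W[m&(abs(z-.070)<.005)][:,:2]; q=np.c_[(pad-c)@n,(pad-c)@u]
print('pad n/u med',np.median(q,0),np.percentile(q,[3,97],0).round(4))
m[:]=0;m[232:268,266:284]=1
lug=W[m&(z>.087)][:,:2];l=np.c_[(lug-c)@n,(lug-c)@u];print('lug',np.percentile(l,[5,95],0))
m[:]=0;m[232:300,300:325]=1
pl=W[m&(z>.084)][:,:2];l=np.c_[(pl-c)@n,(pl-c)@u];print('plate',np.percentile(l,[5,95],0))
m[:]=0;m[250:276,205:222]=1
e=W[m&(z>.035)&(p.max(2)<90)][:,:2];l=np.c_[(e-c)@n,(e-c)@u];print('endblk',np.percentile(l,[5,50,95],0))
P=c+n*0+u*np.median(q[:,1]);print('padxy',P, 'c',c)
s=env.observe();R=s['tool_rot'];T=np.c_[np.r_[u,0],np.r_[-n,0],[0,0,-1]]
T[:,1]=np.cross(T[:,2],T[:,0])
print('rotvec/5deg',np.degrees(Rn.from_matrix(R.T@T).as_rotvec())/5)
print('move world',P-s['position'][:2])
E
python3 fit.py
```

```text
rail y [-0.18355276  0.98300986] yaw 100.57676689431142 n [0.98300986 0.18355276] 897
pad n/u med [-0.00053291  0.03302547] [[-0.0177  0.016 ]
 [ 0.0163  0.0499]]
lug [[-0.01937808  0.0542517 ]
 [ 0.01879933  0.06310489]]
plate [[-0.07367533 -0.01459569]
 [ 0.01265874 -0.00850402]]
endblk [[-0.01319983  0.18619393]
 [-0.01219164  0.18664426]
 [-0.01113778  0.18680417]]
padxy [ 0.53582105 -0.05505785] c [ 0.54188297 -0.08752221]
rotvec/5deg [-1.01979035e-02 -1.15924203e-02 -1.47546814e+01]
move world [0.28789264 0.43557796]
```

>>> {"api": "arm_command", "payload": {
  "turn": [
    [0,0,0],
    [0,0,0],
    [0,0,0],
    [0,0,0],
    [0,0,0],
    [0,0,0],
    [0,0,0],
    [0,0,0],
    [0,0,0],
    [0,0,0],
    [0,0,0],
    [0,0,0]
  ],
  "xyz": [
    [0.756,-0.432,0],
    [0.756,-0.432,0],
    [0.756,-0.432,0],
    [0.756,-0.432,0],
    [0.756,-0.432,0],
    [0.756,-0.432,0],
    [0.756,-0.432,0],
    [0.756,-0.432,0],
    [0.756,-0.432,0],
    [0.756,-0.432,0],
    [0.756,-0.432,0],
    [0.756,-0.432,0]
  ],
  "claw": [0,0,0,0,0,0,0,0,0,0,0,0]
}}

```text
time_s: 1.3
position: [0.5366, -0.0532, 0.2101]
tool_rot: [[0.893, 0.451, -0.001], [0.451, -0.893, 0.0], [-0.0, -0.0, -1.0]]
ft_force: [0.8, -0.8, -0.6]
grip_width: -0.0003
gripper_force: 0.0
```

>>> {"api": "arm_command", "payload": {
  "turn": [
    [0,0,-1],
    [0,0,-1],
    [0,0,-1],
    [0,0,-1],
    [0,0,-1],
    [0,0,-1],
    [0,0,-1],
    [0,0,-1],
    [0,0,-1],
    [0,0,-1],
    [0,0,-1],
    [0,0,-1]
  ],
  "xyz": [
    [0,0,0.1],
    [0,0,0.1],
    [0,0,0.1],
    [0,0,0.1],
    [0,0,0.1],
    [0,0,0.1],
    [0,0,0.1],
    [0,0,0.1],
    [0,0,0.1],
    [0,0,0.1],
    [0,0,0.1],
    [0,0,0.1]
  ],
  "claw": [0,0,0,0,0,0,0,0,0,0,0,0]
}}

```text
time_s: 2.5
position: [0.5358, -0.0549, 0.1498]
tool_rot: [[0.052, 0.999, -0.001], [0.999, -0.052, 0.0], [0.0, -0.001, -1.0]]
ft_force: [-0.1, -0.1, -0.4]
grip_width: -0.0003
gripper_force: 0.0
```

>>> {"api": "arm_command", "payload": {
  "turn": [
    [0,0,-1],
    [0,0,-1],
    [0,0,-0.75],
    [0,0,0],
    [0,0,0]
  ],
  "xyz": [
    [0,0,0.1],
    [0,0,0.1],
    [0,0,0.1],
    [0,0,0],
    [0,0,0]
  ],
  "claw": [0,0,0,0,0]
}}

```text
time_s: 3.0
position: [0.5359, -0.055, 0.1353]
tool_rot: [[-0.181, 0.983, -0.0], [0.983, 0.181, 0.0], [0.0, -0.0, -1.0]]
ft_force: [0.4, -0.2, 0.5]
grip_width: 0.0
gripper_force: 0.0
```

>>> {"api": "arm_command", "payload": {
  "turn": [
    [0,0,0],
    [0,0,0],
    [0,0,0],
    [0,0,0],
    [0,0,0]
  ],
  "xyz": [
    [0,0,0.3],
    [0,0,0.3],
    [0,0,0.3],
    [0,0,0.2],
    [0,0,0]
  ],
  "claw": [0,0,0,0,0]
}}

```text
time_s: 3.5
position: [0.5355, -0.0549, 0.0794]
tool_rot: [[-0.182, 0.983, -0.002], [0.983, 0.182, 0.001], [0.001, -0.002, -1.0]]
ft_force: [-0.8, 0.1, 0.0]
grip_width: 0.0006
gripper_force: 0.0
```

Run:
```python
from rig import env, imaging
import cv2,numpy as np
s=env.observe();print(s['position'],s['ft_force'])
a,_=imaging.get_image('wrist');b,_=imaging.get_image('scene')
b=cv2.resize(b[200:345,250:430],(520,420),interpolation=cv2.INTER_CUBIC)
cv2.imwrite('pics/c1.png',np.hstack([cv2.resize(a,(280*1,210)),cv2.resize(b,(260*2,420))[:210]]) if 0 else cv2.resize(np.hstack([cv2.resize(a,(560,420)),b]),(800,311)))
```

```text
[ 0.53550565 -0.05485704  0.07940936] [-0.75505506  0.06977733  0.01516453]
```

View pics/c1.png

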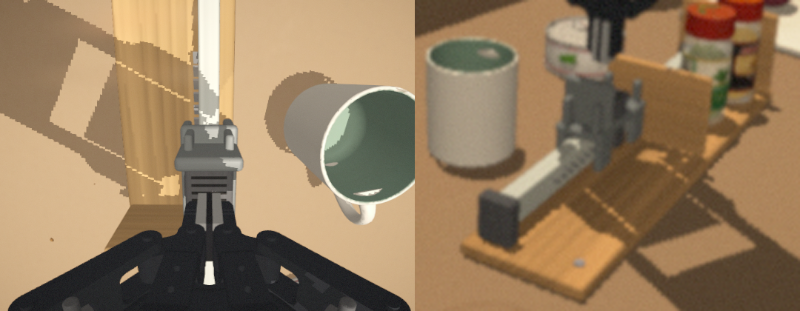

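The wrist view (left) shows the closed fingers centred on the ribbed pad, just behind the lug, with the mug clear. Next I press.

>>> {"api": "arm_command", "payload": {
  "turn": [
    [0,0,0],
    [0,0,0],
    [0,0,0],
    [0,0,0],
    [0,0,0],
    [0,0,0]
  ],
  "xyz": [
    [0,0,0.1],
    [0,0,0.1],
    [0,0,0.08],
    [0,0,0.06],
    [0,0,0.04],
    [0,0,0]
  ],
  "claw": [0,0,0,0,0,0]
}}

```text
time_s: 4.2
position: [0.5359, -0.055, 0.0611]
tool_rot: [[-0.183, 0.983, -0.0], [0.983, 0.183, 0.0], [0.0, -0.0, -1.0]]
ft_force: [0.2, -0.0, 0.7]
grip_width: -0.0003
gripper_force: 0.0
```

>>> {"api": "arm_command", "payload": {
  "turn": [
    [0,0,0],
    [0,0,0],
    [0,0,0]
  ],
  "xyz": [
    [0,0,0.04],
    [0,0,0],
    [0,0,0]
  ],
  "claw": [0,0,0]
}}

```text
time_s: 4.5
position: [0.536, -0.055, 0.0594]
tool_rot: [[-0.183, 0.983, 0.0], [0.983, 0.183, -0.0], [-0.0, 0.0, -1.0]]
ft_force: [0.1, -0.0, 0.5]
grip_width: 0.0001
gripper_force: 0.0
```

Run:
```python
from rig import env, imaging
import cv2,numpy as np
s=env.observe();print(s['position'],s['ft_force'],s['wrist_torque'])
b,_=imaging.get_image('scene');a,_=imaging.get_image('wrist')
b=cv2.resize(b[205:305,290:400],(462,420),interpolation=cv2.INTER_CUBIC)
a=cv2.resize(a[140:290,200:370],(476,420),interpolation=cv2.INTER_CUBIC)
cv2.imwrite('pics/c2.png',cv2.resize(np.hstack([a,b]),(800,358)))
```

```text
[ 0.53602766 -0.05500987  0.0593905 ] [ 0.13433691 -0.02767609  0.49242479] [ 0.01541932 -0.02154182  0.01580773]
```

View pics/c2.png

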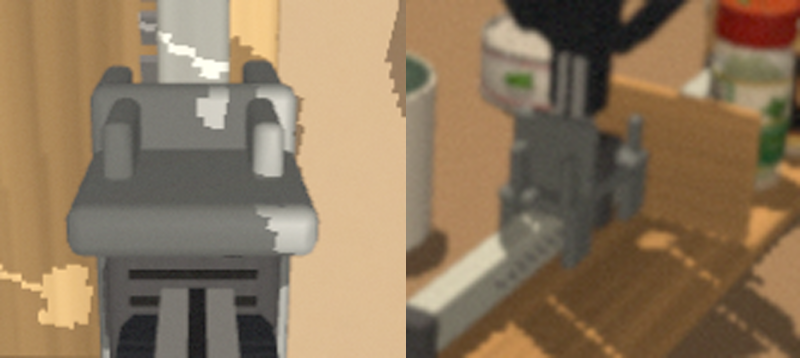

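No contact force yet, so the tips may end short of the TCP. I'll feel downward in small steps.

>>> {"api": "arm_command", "payload": {
  "turn": [
    [0,0,0],
    [0,0,0],
    [0,0,0]
  ],
  "xyz": [
    [0,0,0.04],
    [0,0,0.02],
    [0,0,0]
  ],
  "claw": [0,0,0]
}}

```text
time_s: 4.9
position: [0.5359, -0.055, 0.0561]
tool_rot: [[-0.183, 0.983, -0.0], [0.983, 0.183, 0.0], [0.0, -0.0, -1.0]]
ft_force: [-0.6, 0.0, 0.7]
grip_width: 0.0002
gripper_force: 0.0
```

Run:
```python
from rig import env, imaging
import cv2,numpy as np
from h import cloud
i=imaging.camera_info('wrist');a,d=imaging.get_image('wrist');W=cloud(i,d)
np.set_printoptions(linewidth=250,suppress=True)
s=env.observe();u=s['tool_rot'][:,0];n=s['tool_rot'][:,1]
cv2.imwrite('pics/w3.png',cv2.resize(a[210:330,210:360],(750,600),interpolation=cv2.INTER_NEAREST))
print('col 282/267/295, row: along-rail from TCP, z (mm)')
for r in range(225,400,5):
    print(r,*[(((W[r,c]-s['position'])@u*1000).round(1),(W[r,c,2]*1000).round(1)) for c in (255,270,282,294,308)])
t,dt=imaging.get_image('top');T=cloud(imaging.camera_info('top'),dt)
```

```text
col 282/267/295, row: along-rail from TCP, z (mm)
225 (np.float64(29.9), np.float64(87.7)) (np.float64(29.4), np.float64(86.2)) (np.float64(29.7), np.float64(87.1)) (np.float64(29.9), np.float64(87.7)) (np.float64(29.8), np.float64(87.3))
230 (np.float64(29.1), np.float64(91.4)) (np.float64(29.2), np.float64(91.5)) (np.float64(28.9), np.float64(90.8)) (np.float64(29.7), np.float64(92.9)) (np.float64(29.1), np.float64(91.2))
235 (np.float64(27.3), np.float64(92.2)) (np.float64(27.4), np.float64(92.4)) (np.float64(27.5), np.float64(92.7)) (np.float64(27.4), np.float64(92.3)) (np.float64(27.2), np.float64(92.0))
240 (np.float64(26.1), np.float64(94.5)) (np.float64(25.2), np.float64(92.2)) (np.float64(25.7), np.float64(93.4)) (np.float64(25.3), np.float64(92.5)) (np.float64(25.5), np.float64(93.0))
245 (np.float64(22.8), np.float64(91.8)) (np.float64(23.5), np.float64(93.5)) (np.float64(23.0), np.float64(92.3)) (np.float64(23.1), np.float64(92.5)) (np.float64(23.1), np.float64(92.4))
250 (np.float64(20.8), np.float64(92.3)) (np.float64(21.2), np.float64(93.1)) (np.float64(21.0), np.float
[... 4944 characters left out ...]
.4)) (np.float64(-91.4), np.float64(45.0)) (np.float64(-5.9), np.float64(134.1)) (np.float64(18.2), np.float64(159.2))
385 (np.float64(17.4), np.float64(160.0)) (np.float64(10.6), np.float64(153.0)) (np.float64(10.6), np.float64(153.0)) (np.float64(10.6), np.float64(153.0)) (np.float64(16.7), np.float64(159.2))
390 (np.float64(17.7), np.float64(161.7)) (np.float64(11.2), np.float64(155.3)) (np.float64(10.7), np.float64(154.8)) (np.float64(11.4), np.float64(155.5)) (np.float64(17.4), np.float64(161.4))
395 (np.float64(17.5), np.float64(163.0)) (np.float64(11.3), np.float64(156.9)) (np.float64(11.3), np.float64(156.9)) (np.float64(12.4), np.float64(157.9)) (np.float64(17.9), np.float64(163.3))
```

View pics/w3.png

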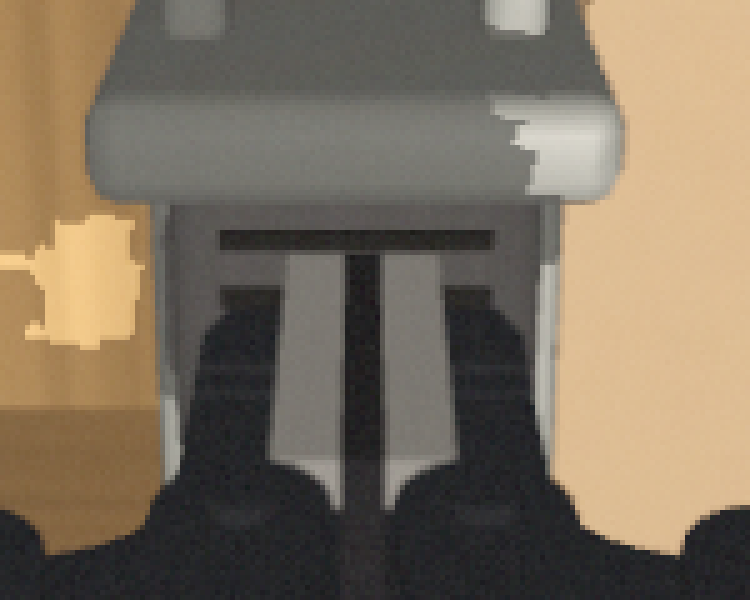

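The wrist depth shows the pad still up (71 mm). The visible fingertip edge is about 13 mm above it, so the real tips end about 27 mm short of the reported TCP. I'll keep going down by feel.

>>> {"api": "arm_command", "payload": {
  "turn": [
    [0,0,0],
    [0,0,0],
    [0,0,0],
    [0,0,0],
    [0,0,0]
  ],
  "xyz": [
    [0,0,0.06],
    [0,0,0.06],
    [0,0,0.05],
    [0,0,0.03],
    [0,0,0]
  ],
  "claw": [0,0,0,0,0]
}}

```text
time_s: 5.5
position: [0.5363, -0.0558, 0.0469]
tool_rot: [[-0.183, 0.983, 0.001], [0.983, 0.183, -0.002], [-0.002, 0.001, -1.0]]
ft_force: [-1.1, -3.9, 4.9]
grip_width: 0.0001
gripper_force: 3.1
```

>>> {"api": "arm_command", "payload": {
  "turn": [
    [0,0,0],
    [0,0,0],
    [0,0,0]
  ],
  "xyz": [
    [0,0,0.04],
    [0,0,0.04],
    [0,0,0]
  ],
  "claw": [0,0,0]
}}

```text
time_s: 5.8
position: [0.5362, -0.0553, 0.0424]
tool_rot: [[-0.183, 0.983, 0.001], [0.983, 0.183, -0.001], [-0.001, 0.0, -1.0]]
ft_force: [-1.0, -1.5, 5.6]
grip_width: 0.0
gripper_force: 2.5
```

>>> {"api": "arm_command", "payload": {
  "turn": [
    [0,0,0],
    [0,0,0],
    [0,0,0]
  ],
  "xyz": [
    [0,0,0.04],
    [0,0,0.03],
    [0,0,0]
  ],
  "claw": [0,0,0]
}}

```text
time_s: 6.1
position: [0.5362, -0.0552, 0.0391]
tool_rot: [[-0.183, 0.983, 0.001], [0.983, 0.183, -0.0], [-0.001, 0.001, -1.0]]
ft_force: [-1.1, -1.5, 6.5]
grip_width: -0.0002
gripper_force: 3.0
```

>>> {"api": "arm_command", "payload": {
  "turn": [
    [0,0,0],
    [0,0,0],
    [0,0,0]
  ],
  "xyz": [
    [0,0,0.02],
    [0,0,0.02],
    [0,0,0]
  ],
  "claw": [0,0,0]
}}

```text
time_s: 6.4
position: [0.5366, -0.0552, 0.0387]
tool_rot: [[-0.183, 0.983, 0.002], [0.983, 0.183, -0.001], [-0.001, 0.002, -1.0]]
ft_force: [-4.7, -1.8, 20.8]
grip_width: -0.0001
gripper_force: 10.4
```

The pad has bottomed (20.8 N). I'll ease off a little and push along tool +x.

>>> {"api": "arm_command", "payload": {
  "turn": [
    [0,0,0],
    [0,0,0],
    [0,0,0],
    [0,0,0],
    [0,0,0],
    [0,0,0],
    [0,0,0],
    [0,0,0]
  ],
  "xyz": [
    [0,0,-0.01],
    [0.04,0,0],
    [0.08,0,0],
    [0.08,0,0],
    [0.08,0,0],
    [0.08,0,0],
    [0.08,0,0],
    [0,0,0]
  ],
  "claw": [0,0,0,0,0,0,0,0]
}}

```text
time_s: 7.2
position: [0.5324, -0.0332, 0.0388]
tool_rot: [[-0.184, 0.983, 0.002], [0.983, 0.184, -0.001], [-0.001, 0.002, -1.0]]
ft_force: [-3.5, 0.0, 17.2]
grip_width: -0.0002
gripper_force: 8.7
```

>>> {"api": "arm_command", "payload": {
  "turn": [
    [0,0,0],
    [0,0,0],
    [0,0,0],
    [0,0,0],
    [0,0,0],
    [0,0,0],
    [0,0,0],
    [0,0,0],
    [0,0,0],
    [0,0,0],
    [0,0,0],
    [0,0,0]
  ],
  "xyz": [
    [0.12,0,0],
    [0.12,0,0],
    [0.12,0,0],
    [0.12,0,0],
    [0.12,0,0],
    [0.12,0,0],
    [0.12,0,0],
    [0.12,0,0],
    [0.12,0,0],
    [0.12,0,0],
    [0.1,0,0],
    [0,0,0]
  ],
  "claw": [0,0,0,0,0,0,0,0,0,0,0,0]
}}

```text
time_s: 8.4
position: [0.5203, 0.031, 0.0388]
tool_rot: [[-0.184, 0.983, 0.002], [0.983, 0.184, -0.0], [-0.001, 0.002, -1.0]]
ft_force: [-3.6, 1.4, 18.6]
grip_width: -0.0002
gripper_force: 9.2
```

Run:
```python
from rig import env, imaging
import cv2,numpy as np
from h import cloud
s=env.observe();print(s['position'],s['ft_force'])
b,_=imaging.get_image('scene');t,d=imaging.get_image('top');np.save('pics/t2.npy',d)
b=cv2.resize(b[200:345,250:430],(520,420),interpolation=cv2.INTER_CUBIC)
t=cv2.resize(t[200:310,195:335],(535,420),interpolation=cv2.INTER_CUBIC)
cv2.imwrite('pics/c4.png',cv2.resize(np.hstack([t,b]),(800,318)))
i=imaging.camera_info('wrist');a,d=imaging.get_image('wrist');W=cloud(i,d)
u=s['tool_rot'][:,0]
for r in range(200,275,3): print(r,((W[r,282]-s['position'])@u*1000).round(1),(W[r,282,2]*1000).round(1),(W[r,252,2]*1000).round(1))
```

```text
[0.52034504 0.03101246 0.03876715] [-3.56039767  1.37605243 18.56757263]
200 35.9 53.9 67.1
203 nan nan 68.9
206 33.7 56.0 71.4
209 31.7 53.9 71.1
212 30.9 55.7 71.4
215 30.2 58.2 71.2
218 29.7 60.8 72.3
221 29.9 65.4 73.2
224 29.6 68.2 73.2
227 29.6 72.0 71.3
230 29.8 76.1 75.7
233 30.0 79.9 79.4
236 30.0 83.0 81.9
239 29.2 84.1 86.5
242 29.7 88.1 88.2
245 29.7 90.9 90.2
248 28.8 91.4 91.6
251 28.1 92.5 93.6
254 27.1 92.8 93.3
257 25.8 92.5 92.5
260 24.5 92.1 93.3
263 23.5 92.6 92.5
266 22.4 92.6 93.6
269 20.9 92.0 92.2
272 11.1 75.4 61.2
```

View pics/c4.png

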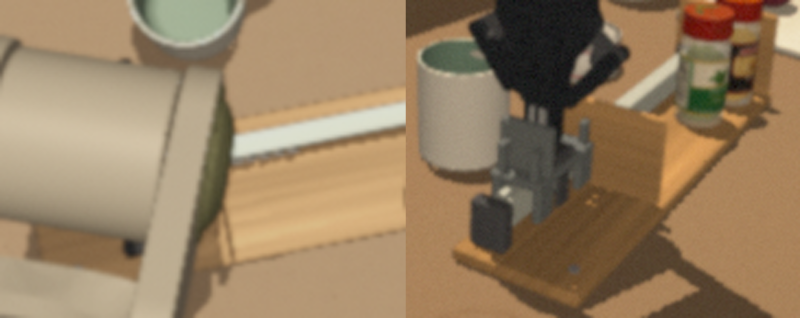

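The stop is riding along, its pad still pressed (61 mm), with a short gap left to the end block. I'll keep pushing until the hard stop.

>>> {"api": "arm_command", "payload": {
  "turn": [
    [0,0,0],
    [0,0,0],
    [0,0,0],
    [0,0,0],
    [0,0,0],
    [0,0,0]
  ],
  "xyz": [
    [0.08,0,0],
    [0.08,0,0],
    [0.08,0,0],
    [0.08,0,0],
    [0.08,0,0],
    [0,0,0]
  ],
  "claw": [0,0,0,0,0,0]
}}

```text
time_s: 9.15
position: [0.5167, 0.0505, 0.0388]
tool_rot: [[-0.184, 0.983, 0.002], [0.983, 0.184, -0.0], [-0.001, 0.002, -1.0]]
ft_force: [-4.6, 1.0, 17.5]
grip_width: 0.0001
gripper_force: 9.2
```

>>> {"api": "arm_command", "payload": {
  "turn": [
    [0,0,0],
    [0,0,0],
    [0,0,0],
    [0,0,0],
    [0,0,0]
  ],
  "xyz": [
    [0.06,0,0],
    [0.06,0,0],
    [0.06,0,0],
    [0.04,0,0],
    [0,0,0]
  ],
  "claw": [0,0,0,0,0]
}}

```text
time_s: 9.65
position: [0.5162, 0.0598, 0.0388]
tool_rot: [[-0.184, 0.983, 0.005], [0.983, 0.184, -0.003], [-0.004, 0.004, -1.0]]
ft_force: [0.0, -8.5, 13.7]
grip_width: 0.0002
gripper_force: 6.9
```

>>> {"api": "arm_command", "payload": {
  "turn": [
    [0,0,0],
    [0,0,0],
    [0,0,0],
    [0,0,0]
  ],
  "xyz": [
    [0.04,0,0],
    [0.04,0,0],
    [0.03,0,0],
    [0,0,0]
  ],
  "claw": [0,0,0,0]
}}

```text
time_s: 10.05
position: [0.5162, 0.0604, 0.0389]
tool_rot: [[-0.184, 0.983, 0.006], [0.983, 0.184, -0.011], [-0.012, 0.004, -1.0]]
ft_force: [1.3, -37.9, 11.4]
grip_width: -0.0002
gripper_force: 20.6
```

Run:
```python
from rig import env, imaging
import cv2,numpy as np
from h import cloud
s=env.observe();print(s['position'],s['ft_force'])
i=imaging.camera_info('wrist');a,d=imaging.get_image('wrist');W=cloud(i,d)
u=s['tool_rot'][:,0]
for r in range(239,275,3): print(r,((W[r,282]-s['position'])@u*1000).round(1),(W[r,282,2]*1000).round(1),(W[r,252,2]*1000).round(1))
```

```text
[0.51620271 0.06040973 0.03891253] [  1.25649592 -37.94225884  11.43531903]
239 21.4 64.4 63.7
242 21.2 67.3 68.1
245 20.9 69.8 69.3
248 21.0 73.3 72.3
251 20.8 75.8 76.1
254 20.9 78.9 79.2
257 21.2 82.3 82.5
260 21.1 84.8 84.1
263 21.0 87.1 87.6
266 21.0 89.6 89.8
269 20.7 91.5 90.3
272 19.4 91.3 92.3
```

The finger is against the lug with 38 N of resistance, so the stop is at its end. I'll ease the push but keep a light bias, lift off, then move clear.

>>> {"api": "arm_command", "payload": {
  "turn": [
    [0,0,0],
    [0,0,0],
    [0,0,0],
    [0,0,0],
    [0,0,0],
    [0,0,0],
    [0,0,0]
  ],
  "xyz": [
    [-0.04,0,0],
    [-0.04,0,0],
    [0,0,-0.06],
    [0,0,-0.08],
    [0,0,-0.08],
    [0,0,-0.1],
    [0,0,0]
  ],
  "claw": [0,0,0,0,0,0,0]
}}

```text
time_s: 10.8
position: [0.5148, 0.0603, 0.0531]
tool_rot: [[-0.183, 0.983, 0.001], [0.983, 0.183, -0.004], [-0.004, 0.0, -1.0]]
ft_force: [1.2, -14.6, -0.4]
grip_width: 0.0004
gripper_force: 7.2
```

>>> {"api": "arm_command", "payload": {
  "turn": [
    [0,0,0],
    [0,0,0],
    [0,0,0],
    [0,0,0],
    [0,0,0],
    [0,0,0],
    [0,0,0],
    [0,0,0]
  ],
  "xyz": [
    [-0.08,0,0],
    [-0.08,0,-0.1],
    [0,0,-0.4],
    [0,0,-0.6],
    [0,0,-0.6],
    [0,0,-0.6],
    [0,0,-0.4],
    [0,0,0]
  ],
  "claw": [0,0,0,0,0,0,0,0]
}}

```text
time_s: 11.6
position: [0.5165, 0.0548, 0.1911]
tool_rot: [[-0.184, 0.983, 0.005], [0.983, 0.184, -0.0], [-0.001, 0.005, -1.0]]
ft_force: [0.2, 0.5, -0.3]
grip_width: -0.0002
gripper_force: 0.0
```

Run:
```python
from rig import env, imaging
import cv2,numpy as np
from h import cloud
s=env.observe();print(s['time_s'],s['position'],s['ft_force'])
c=np.array([0.54188297,-0.08752221]);uu=np.array([-0.18355,0.98301])
i=imaging.camera_info('wrist');a,d=imaging.get_image('wrist');W=cloud(i,d)
b,_=imaging.get_image('scene');t,dt=imaging.get_image('top')
cv2.imwrite('pics/c5.png',cv2.resize(np.hstack([a,b]),(800,300)))
u=(W[...,:2]-c)@uu; 
n=(W[...,:2]-c)@np.array([uu[1],-uu[0]]);z=W[...,2]
ok=(abs(n)<.012)
for zl,zh,nm in((.087,.096,'lug'),(.05,.078,'pad')):
    m=ok&(z>zl)&(z<zh);print(nm,m.sum(),np.percentile(u[m],[2,25,50,75,98]).round(4) if m.any() else '',np.median(z[m]) if m.any() else '')
```

```text
11.6 [0.51654377 0.05477876 0.19107807] [ 0.24742743  0.50701483 -0.29763513]
lug 554 [0.0953 0.0992 0.1658 0.1691 0.1716] 0.09197159361034668
pad 2529 [0.0992 0.1135 0.1403 0.1716 0.1929] 0.06943334323453357
```

View pics/c5.png

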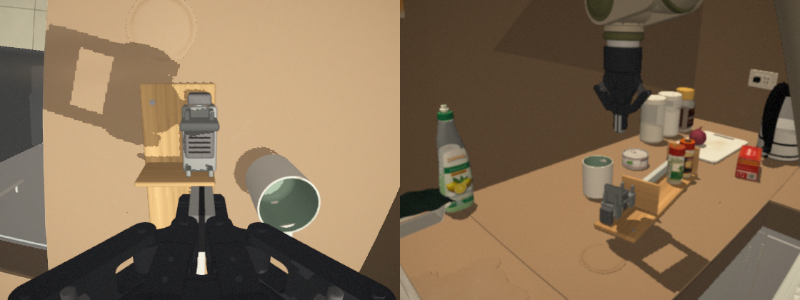

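Run:
```python
from rig import env, imaging
import cv2,numpy as np
from h import cloud
c=np.array([0.54188297,-0.08752221]);uu=np.array([-0.18355,0.98301])
i=imaging.camera_info('wrist');a,d=imaging.get_image('wrist');W=cloud(i,d)
ww=W[...,:2]-c;u=ww@uu;n=ww@np.array([uu[1],-uu[0]]);z=W[...,2]
m=(abs(n)<.010)&(u>.11)&(u<.21)&(z<.1)
for lo in np.arange(.11,.21,.0025):
    k=m&(u>=lo)&(u<lo+.0025)
    if k.any(): print(round(lo*1000,1),k.sum(),(np.percentile(z[k],[5,50,95])*1000).round(1))
cv2.imwrite('pics/c6.png',cv2.resize(a[105:265,230:330],(500,600)[:2] if 0 else (375,600),interpolation=cv2.INTER_CUBIC))
```

```text
110.0 48 [53.8 54.9 56.3]
112.5 59 [53.8 55.  55.9]
115.0 52 [53.8 54.7 55.9]
117.5 14 [54.9 55.3 55.7]
122.5 35 [69.1 70.3 71. ]
125.0 62 [70.1 71.1 71.9]
127.5 63 [70.  71.2 71.9]
130.0 65 [70.3 71.5 72.2]
132.5 64 [69.8 70.9 72.4]
135.0 59 [70.3 71.2 72.4]
137.5 69 [69.9 71.1 72.2]
140.0 65 [70.3 70.9 71.9]
142.5 68 [69.7 71.2 72.5]
145.0 64 [69.6 70.8 71.7]
147.5 62 [70.1 71.2 72.5]
150.0 77 [69.9 71.2 72.3]
152.5 66 [69.7 71.  71.9]
155.0 57 [69.6 70.9 72.2]
160.0 24 [90.2 91.5 92.2]
162.5 79 [91.5 92.7 93.4]
165.0 82 [91.8 92.9 93.5]
167.5 82 [91.7 92.7 93.7]
170.0 290 [54.5 78.5 92.3]
172.5 59 [53.6 54.7 55.7]
175.0 62 [53.7 55.  56.2]
177.5 68 [54.  54.9 56. ]
180.0 73 [53.  54.9 55.9]
182.5 86 [44.4 53.4 55. ]
185.0 69 [46.3 48.8 50.4]
187.5 68 [48.7 49.6 50.8]
190.0 60 [48.5 49.7 50.6]
192.5 62 [48.8 49.7 51.4]
195.0 69 [48.2 49.6 50.7]
197.5 126 [12.7 39.2 49.8]
200.0 63 [11.1 12.9 14.3]
202.5 45 [11.7 13.1 14.1]
205.0 60 [12.2 13.2 14.1]
207.5 63 [10.4 11.7 13.2]
```

View pics/c6.png

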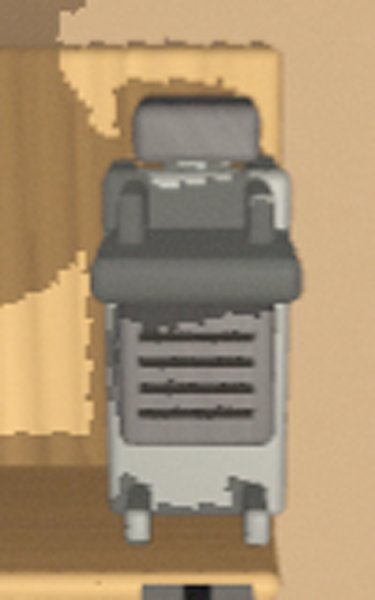

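Run:
```python
from rig import env, imaging
import cv2,numpy as np
from h import cloud
c=np.array([0.54188297,-0.08752221]);uu=np.array([-0.18355,0.98301])
A=[imaging.get_image('wrist') for _ in range(6)]
d=np.median([x[1] for x in A],0);a=A[0][0]
W=cloud(imaging.camera_info('wrist'),d);u=(W[...,:2]-c)@uu
for r in range(138,156): print(r,[( (u[r,k]*1000).round(1),(W[r,k,2]*1000).round(1),int(a[r,k].mean())) for k in (266,272,278,281,284,290,296)])
```

```text
138 [(np.float64(193.8), np.float64(49.7), 106), (np.float64(193.9), np.float64(50.2), 139), (np.float64(193.9), np.float64(51.0), 142), (np.float64(193.8), np.float64(49.8), 140), (np.float64(193.9), np.float64(50.4), 143), (np.float64(193.9), np.float64(50.4), 141), (np.float64(193.9), np.float64(50.6), 138)]
139 [(np.float64(192.9), np.float64(49.5), 105), (np.float64(193.0), np.float64(50.4), 138), (np.float64(193.0), np.float64(50.4), 142), (np.float64(193.0), np.float64(50.3), 138), (np.float64(193.0), np.float64(50.3), 143), (np.float64(193.0), np.float64(50.0), 139), (np.float64(193.0), np.float64(50.1), 135)]
140 [(np.float64(192.0), np.float64(49.1), 104), (np.float64(192.1), np.float64(50.2), 137), (np.float64(192.1), np.float64(50.2), 142), (np.float64(192.1), np.float64(50.0), 138), (np.float64(192.2), np.float64(50.5), 141), (np.float64(192.2), np.float64(50.2), 142), (np.float64(192.2), np.float64(50.6), 137)]
141 [(np.float64(191.3), np.float64(50.0), 104), (np.float64(191.4), np.float64(50.9), 137), (np.float64(191.3), np.float64(50.2), 144), (np.float64(191.3), np.f
[... 3821 characters left out ...]
t64(181.7), np.float64(55.7), 126), (np.float64(181.8), np.float64(56.7), 98)]
154 [(np.float64(182.5), np.float64(67.7), 82), (np.float64(180.7), np.float64(55.1), 160), (np.float64(180.8), np.float64(55.4), 112), (np.float64(180.7), np.float64(54.6), 136), (np.float64(180.9), np.float64(56.2), 123), (np.float64(180.7), np.float64(54.6), 112), (np.float64(181.6), np.float64(61.7), 85)]
155 [(np.float64(182.4), np.float64(72.9), 83), (np.float64(180.0), np.float64(56.0), 120), (np.float64(179.9), np.float64(55.4), 114), (np.float64(179.9), np.float64(55.5), 113), (np.float64(179.9), np.float64(55.5), 110), (np.float64(179.9), np.float64(55.2), 114), (np.float64(181.4), np.float64(65.9), 79)]
```

The carriage is within about 1 mm of the end block, which matches where it stood under the 38 N push. The pad is back up at about 71 mm, the jars, mug and tin look untouched, and the robot is clear, so I'm handing in.

```bash
python3 -c "
from rig import env
print(env.close_job())"
```

```text
the job is handed in; nothing more can be done
None
```

I pressed the pad fully down and held it while pushing the stop about 108 mm to its hard stop at the end block (within about 1 mm by camera). I then let go and the pad sprang back up; the jars, mug and tin looked untouched, and I handed the job in at about 12 s (limit 32 s).

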